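# Set a rod pod to its length mark and lock the cam lever one-handed

## Task

Set the length of the fishing rod pod in the bench cradle: straddle the green cross bar of its sliding leg with the fingers, push the leg in against its spring until the red band on it just meets the mouth of the collar, and hold it there. Without letting the leg drift off the mark, slide along the bar with the same hand so that the fingers swing the orange cam lever fully shut, parallel to the leg, which locks it. Leave the things lying around where they are, and finish with the lever shut and the bar still held in a firm grip, so that the mark can be checked before anyone lets go.

Things in the scene. Friction and masses are not known exactly. Their poses are not given: they have to be found in the camera images.
- pod: Fixed half of a rod pod: green tube 32 mm in diameter, in two black saddles on a plywood board (200 x 90 x 12 mm) screwed to the table. Origin on the table under the collar's mouth. x: along the tube axis out of the mouth, the way the leg extends (robot's right, yaw about -1.57); z up; its -y side (towards the robot) is the lever's side. Highest point: the collar's clamp ears, 81 mm.
- mouth (a point): Centre of the mouth face of the black split collar (39 mm in diameter, 44 mm long), on the tube axis, 50 mm above the table; axes as the pod's.
- leg (a joint): How far the sliding leg (aluminium, 20 mm in diameter, dark scale rings) stands out, m: 0 fully in (cross bar's collar-side face 50 mm from the mouth), 0.050 at its outer stop (100 mm), where it starts. A spring pushes it out with 5 to 6.5 N while the lever is open; let go, it runs back to the outer stop.
- bar_mid (a point): Centre of the green cross bar on the leg, square across it like a T: 14 mm thick along the leg (pod x), 210 mm long (pod y), 16 mm high, 42 to 58 mm above the table, free underneath; along its smooth flat sides loosely closed fingers can slide. A black hub (27 mm in diameter) stands 10 mm out of its collar-side face in the middle.
- bar_lever_end (a point): Centre of the end of the cross bar on the lever's side, 105 mm from bar_mid, at the height of the bar's centre (50 mm above the table).
- band_edge (a point): The length mark: collar-side edge of the red band (8 mm wide) round the leg, a point on the leg axis. It moves with the leg. At the start it is 32 to 42 mm outside the mouth; its place on the leg differs from run to run. The leg is at its mark when this edge is level with the mouth face.
- lever (a joint): Opening of the cam lever, rad: 0 shut (parallel to the leg, at its stop); starts 0.38 to 0.46, at most 0.5. It swings level about an upright pin 14 mm behind the mouth, 23 mm to the lever's side (-y) of the leg axis. It stays where it is left; 0.1 to 0.3 N m turns it. Below 0.3 rad its cam begins to press a brake shoe on the leg, which may shift it by 1 or 2 mm; shut, it locks the leg.
- lever_tip (a point): Free end of the cam lever, 87 mm from its pin. The lever is 11 mm wide, outer half orange, and lies 65 to 79 mm above the table, so it passes over the cross bar (top 58 mm); fingers that straddle the bar from above, outside the lever, push it as they slide along the bar towards the leg.
- line_spool_b: Bystander: white spool of yellow line, 64 mm in diameter, 23 mm high; origin under its centre.
- reel_oil: Bystander: small oil bottle with blue label and red tip, 31 mm in diameter, 95 mm high, standing; origin under its centre.
- shot_tin: Bystander: round red tin, 51 mm in diameter, 19 mm high; origin under its centre.
- pliers: Bystander: long-nose pliers with red handles, 159 x 45 x 10 mm; origin under the middle.
- screwdriver: Bystander: screwdriver with yellow handle, 167 mm long; origin under the middle.

How it is judged:
By the outcome, as a careful person would: the job done as asked, in the order asked, and still so for the second after the job is handed in, while the arm keeps its last pose, push and grip.
It also fails if it takes over 40 s, if anything falls off the work surface, if the arm or the gripper's body presses on something with over 40 N, if the wrist force passes 120 N, or if a joint passes its speed limit or range.

## Robot

A 6-joint arm with a two-finger parallel gripper is mounted at the origin on a cart in front of the work surface, level with it; the furniture and walls round the work are solid. World frame = base frame: x ahead of the robot, y to its left, z up, the work surface at z = 0. Lengths are in m, angles in rad, forces in N, time in s.
With the tool pointing down it reaches from about 0.25 to 0.725 m from the base axis. Payload 9.7 kg.
Tool frame: the origin (TCP) lies on the centre line of the jaws, within the pads' length; the fingertips stand 22 mm ahead of it and the grasp point (between the pads) lies 3 mm ahead of it; z points along the fingers, y is the line along which they close (so a half turn about z gives the same grasp; the last joint's range is limited). The gripper opens to 85 mm and grips with 20 to 120 N. Pads are 22 mm wide; open, the fingers measure 114 mm over their backs; the gripper's body (76 mm by 85 mm) begins 54 mm behind the grasp point. The pads swing forward as they close: fully open they stand 13 mm farther back than shut.
Start: joints at [-1.306, 0.087, 0.176, 1.66, 0, 1.571], TCP at [0.144, -0.531, 0.253] pointing down, gripper open.
Joint ranges: [-3.13, 3.13], [-0.85, 1.81], [-1.15, 1.24], [-2.2, 2.28], [-1.44, 1.52], [-3.14, 3.14]. Speed limits (rad/s): [2.22, 2.22, 2.57, 3.14, 3.14, 3.14].

## Interface

Orientations are given as a rotation vector (axis times angle).
In Python, from workcell import manip gives the robot as it stands.
- The arm moves only by the tool drive_effector, called after "Call:" as name(argument=value, ...) on one line, values as JSON. Schema: {"type":"object","properties":{"increments":{"type":"array","items":{"type":"number"},"minItems":7,"maxItems":84},"grip_n":{"type":"number"},"only":{"type":"string"},"quiet":{"type":"boolean"},"lines":{"type":"string"}},"required":["increments"],"additionalProperties":false}. increments is one flat list of numbers that holds 1 to 12 rows one after another, with no inner brackets; each row has 7 numbers: dx, dy, dz in m, then a rotation vector rx, ry, rz in rad, then the finger opening in m; each row is the pose to reach, as a shift and turn from the pose commanded when the call began, along the tool's axes at that moment; what a row does not reach only later rows make up. A row lasts 1/10 s, in which the tool goes at most 0.05 m and 0.15 rad, less where a joint would pass 70% of its speed; a pose out of reach is approached as far as the arm can. The fingers move at their own pace and stop on an object; grip_n is the grip in N (left out, the last holds). Time passes only in rows, so rows that do not move let the fingers close. The tool returns the time, the measured TCP pose, the force, the opening and the grip force at its end. only (a regular expression) keeps the lines of the reply that match it, lines (a string "A,B") keeps lines A to B, and quiet returns only ok. Input that does not fit is refused with a message, and nothing moves.
- manip.observe(): the state, without advancing time (a new reading comes with each control period).
- manip.grab_frame(name): name is "scene" or "side" or "wrist"; returns the picture (400x640x3 uint8, blue, green, red); there is no depth.
- manip.get_calibration(name): a dict with "mtx" (3x3 intrinsics, pixels), "origin" and "rotation" of the camera in the world. Camera axes: x right, y up, looking along -z (the intrinsics and any distortion apply to the point x, -y, -z); pixel columns grow to the right and rows downward; lengths in m; the calibration is good to about 2 mm. A picture is of the moment at which its call begins: read the wrist's pose just before it. get_calibration takes no time and is no camera call; for the wrist camera it gives the pose at the moment of the call.
- manip.hand_in(): hands the job in; it is judged then, once.
The state is a dict: "clock": time; "qpos": joint angles; "qd": joint speeds; "effort": joint torques, N m; "tool_pos": TCP position; "orientation": TCP orientation; "force": force on the tool from outside, world axes, zero at the start; "ft_torque": the same for the moment, N m; "opening": finger opening in m; "gripper_force": force on a finger pad.
Only numpy, scipy, OpenCV 4.12 (cv2) and the standard library are available. Lean on these libraries where they do the work, as an engineer would, in place of code of your own. Each camera call takes 0.05 s, during which the arm holds its last target. There are 200 camera calls.

## Working session

There is one attempt and no reset: what is moved stays moved. The work goes in short steps, Python scripts to look and compute and a tool call to move; the robot and the scene stay as the last step left them, time stands still between calls to the robot, and variables do not carry over. Pictures are saved under pics/ and viewed, at most 10 in all, crops included, and the job is handed in when it is done.

```bash
ls; mkdir -p pics
```

Create h.py:
```python
import numpy as np, cv2
from workcell import manip
def cal(n):
    c=manip.get_calibration(n); return c
def pix(c,P):
    P=np.atleast_2d(P); q=(P-np.array(c["origin"]))@np.array(c["rotation"]); q=q*[1,-1,-1]
    d=np.array(c.get("dist",c.get("distortion",np.zeros(5))),float)
    return cv2.projectPoints(q,np.zeros(3),np.zeros(3),np.array(c["mtx"],float),d)[0][:,0]
def ray(c,uv):
    d=np.array(c.get("dist",c.get("distortion",np.zeros(5))),float)
    p=cv2.undistortPoints(np.array(uv,float).reshape(-1,1,2),np.array(c["mtx"],float),d)[:,0]
    v=np.c_[p[:,0],-p[:,1],-np.ones(len(p))]@np.array(c["rotation"]).T
    return np.array(c["origin"]),v/np.linalg.norm(v,axis=1)[:,None]
def plane(c,uv,z):
    o,v=ray(c,uv); return o+v*((z-o[2])/v[:,2])[:,None]
def tri(c1,u1,c2,u2):
    o1,v1=ray(c1,u1);o2,v2=ray(c2,u2);v1=v1[0];v2=v2[0]
    s=np.linalg.lstsq(np.c_[v1,-v2],o2-o1,rcond=None)[0]
    a=o1+s[0]*v1;b=o2+s[1]*v2
    return (a+b)/2,np.linalg.norm(a-b)
```

Run:
```python
from h import *
s=manip.observe(); print({k:np.round(v,3) for k,v in s.items()})
for n in ("scene","side","wrist"):
    c=cal(n); print(n,{k:np.round(v,3).tolist() for k,v in c.items()}); cv2.imwrite(f"pics/a_{n}.png",manip.grab_frame(n))
```

```text
pics
workcell.py
{'clock': np.float64(0.0), 'qpos': array([-1.306,  0.087,  0.175,  1.66 , -0.   ,  1.571]), 'qd': array([ 0.   ,  0.   , -0.001,  0.   , -0.001, -0.   ]), 'effort': array([-1.0000e-03, -5.2039e+01,  4.6480e+01,  1.6000e-02,  0.0000e+00,
        0.0000e+00]), 'tool_pos': array([ 0.144, -0.531,  0.253]), 'orientation': array([-3.113, -0.415,  0.   ]), 'force': array([-0.1  ,  1.424, -0.022]), 'ft_torque': array([ 0.022, -0.025,  0.041]), 'gripper_force': np.float64(0.0), 'opening': np.float64(0.085)}
scene {'mtx': [[406.357, 0.0, 316.871], [0.0, 406.357, 197.868], [0.0, 0.0, 1.0]], 'origin': [-0.001, 0.717, 0.987], 'rotation': [0.32, -1.004, -2.385]}
side {'mtx': [[507.673, 0.0, 321.995], [0.0, 507.673, 199.555], [0.0, 0.0, 1.0]], 'origin': [0.536, -1.282, 0.942], 'rotation': [0.945, -0.005, 0.032]}
wrist {'mtx': [[320.87, 0.0, 322.05], [0.0, 320.87, 201.973], [0.0, 0.0, 1.0]], 'origin': [0.214, -0.511, 0.374], 'rotation': [-0.244, 0.188, -1.295]}
```

```bash
sed -i 's|c=manip.get_calibration(n); return c|c=manip.get_calibration(n); c["rotation"]=cv2.Rodrigues(np.array(c["rotation"],float))[0]; return c|' h.py; python3 -c "
from h import *
a=cv2.imread('pics/a_scene.png');b=cv2.imread('pics/a_side.png')
cv2.imwrite('pics/a_ss.png',cv2.resize(np.vstack([a,b]),(480,600)))"
```

```text
(no output)
```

View pics/a_side.png

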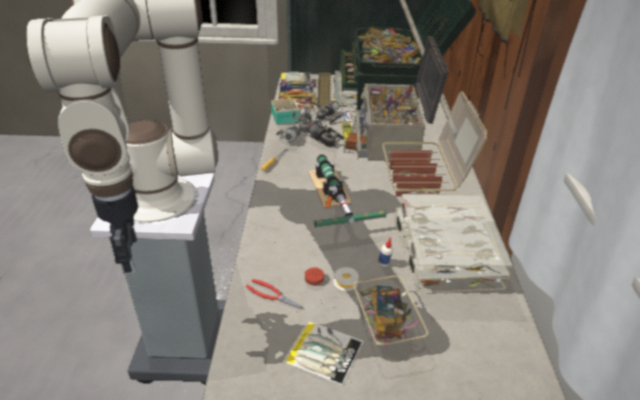

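View pics/a_wrist.png

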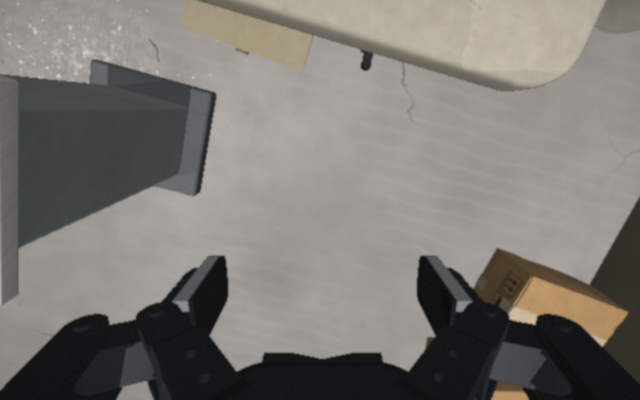

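View pics/a_scene.png

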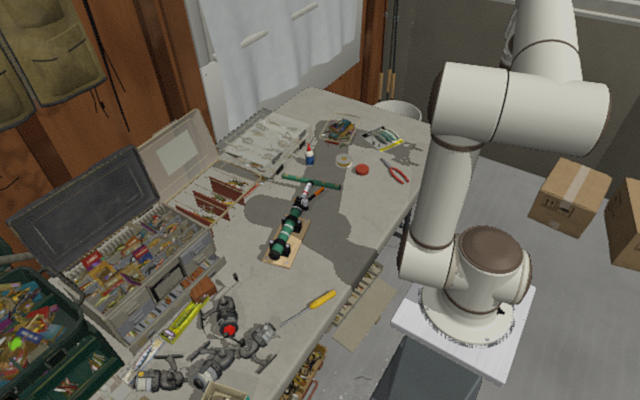

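Run:
```python
from h import *
cs={n:cal(n) for n in("scene","side")}
ends={}
for n,(x0,y0,x1,y1) in {"scene":(275,170,350,195),"side":(305,205,395,230)}.items():
    im=cv2.imread(f"pics/a_{n}.png"); h=cv2.cvtColor(im,cv2.COLOR_BGR2HSV)
    m=cv2.inRange(h,(65,90,30),(95,255,255)); k=np.zeros_like(m);k[y0:y1,x0:x1]=m[y0:y1,x0:x1]
    ys,xs=np.nonzero(k); P=np.c_[xs,ys].astype(float); r=cv2.minAreaRect(P.astype(np.float32)); 
    c=P.mean(0);d=np.linalg.svd(P-c,full_matrices=False)[2][0]; d*=np.sign(d[0]); t=(P-c)@d
    ends[n]=(c+d*t.min(),c+d*t.max()); print(n,len(P),r,ends[n])
# scene: left end = far from robot ; side: right end = far
for i,j in((0,1),(1,0)):
    print(tri(cs["scene"],ends["scene"][i],cs["side"],ends["side"][j]))
    print(plane(cs["scene"],ends["scene"][i],.05),plane(cs["side"],ends["side"][j],.05))
```

```text
scene 187 ((310.80975341796875, 181.3878173828125), (57.48081970214844, 4.190582752227783), 12.094757080078125) (array([282.65519431, 175.65167632]), array([338.91712672, 187.39697671]))
side 101 ((350.45001220703125, 218.14999389648438), (3.535533905029297, 55.72001647949219), 81.8698959350586) (array([322.90840331, 222.40749209]), array([377.98351245, 213.89334764]))
(array([ 0.6936791 , -0.10561459,  0.05260446]), np.float64(0.017919265552027167))
[[ 0.70641561 -0.10938044  0.05      ]] [[ 0.68570594 -0.10954173  0.05      ]]
(array([ 0.5182821 , -0.16381849,  0.05102532]), np.float64(0.018976448750537663))
[[ 0.50854763 -0.16445427  0.05      ]] [[ 0.52706196 -0.15688684  0.05      ]]
```

Call:
drive_effector(increments=[0.045, -0.025, 0, 0, 0, 0, 0.085, 0.09, -0.05, 0, 0, 0, 0, 0.085, 0.135, -0.075, 0, 0, 0, 0, 0.085, 0.18, -0.10, 0, 0, 0, 0, 0.085, 0.225, -0.125, 0, 0, 0, 0, 0.085, 0.27, -0.15, 0, 0, 0, 0, 0.085, 0.315, -0.175, 0, 0, 0, 0, 0.085, 0.36, -0.20, 0.01, 0, 0, 0, 0.085, 0.405, -0.23, 0.02, 0, 0, 0, 0.085, 0.45, -0.258, 0.03, 0, 0, 0, 0.085, 0.461, -0.258, 0.03, 0, 0, 0, 0.085, 0.461, -0.258, 0.03, 0, 0, 0, 0.085])

```text
clock: 1.35
tool_pos: [0.5232, -0.1584, 0.2215]
orientation: [-3.112, -0.421, 0.003]
force: [-0.4, 0.2, -0.0]
opening: 0.0848
gripper_force: 0.0
```

Call:
drive_effector(increments=[0, 0, 0, 0, 0, 0, 0.085, 0, 0, 0, 0, 0, 0, 0.085])

```text
clock: 1.55
tool_pos: [0.5209, -0.1617, 0.2234]
orientation: [3.114, 0.414, -0.0]
force: [-0.4, 0.1, -1.2]
opening: 0.0847
gripper_force: 0.0
```

Run:
```python
from h import *
print(cal("wrist")["origin"]);cv2.imwrite("pics/b.png",manip.grab_frame("wrist"))
```

```text
[ 0.59126682 -0.14185213  0.34469204]
```

View pics/b.png

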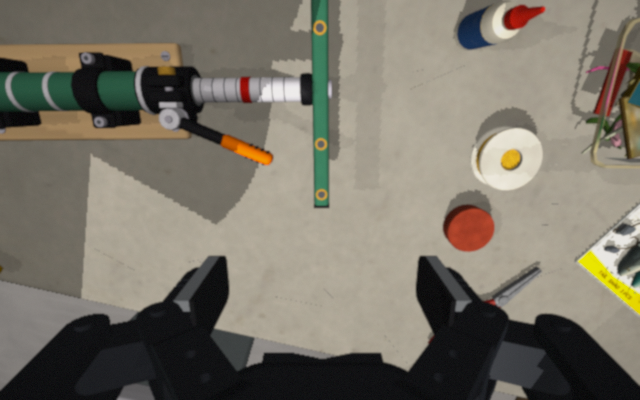

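Create m.py:
```python
from h import *
def edges(f="pics/b.png"):
    im=cv2.imread(f); h=cv2.cvtColor(im,cv2.COLOR_BGR2HSV); return im,h
def big(m):
    n,l,s,c=cv2.connectedComponentsWithStats(m); i=1+np.argmax(s[1:,4]); return (l==i).astype(np.uint8)
```

Run:
```python
from m import *
import json
im,h=edges(); c=cal("wrist")
# bar
g=cv2.inRange(h,(65,80,30),(95,255,255)); g[:,:295]=0;g[:,345:]=0
g=cv2.morphologyEx(g,cv2.MORPH_CLOSE,np.ones((15,15)));g=big(g)
rows=np.arange(20,195)
L=np.array([np.nonzero(g[r])[0].min()-.5 for r in rows]);R=np.array([np.nonzero(g[r])[0].max()+.5 for r in rows])
ok=(rows<65)|(rows>115)
pl=np.polyfit(rows[ok],L[ok],1);pr=np.polyfit(rows[ok],R[ok],1);re=np.nonzero(g.any(1))[0].max()+.5
print("L",pl,"R",pr,"end row",re)
for z in(.058,):
  f=lambda p,r:plane(c,[[np.polyval(p,r),r]],z)[0]
  A,B=f(pl,20),f(pl,re-2);C,D=f(pr,20),f(pr,re-2)
  print(z,"L",A,B,"R",C,D,"thick",np.linalg.norm(B-D),"ang",np.arctan2(*(A-B)[1::-1]),np.arctan2(*(C-D)[1::-1]))
# red band, lever
r=cv2.inRange(h,(0,150,60),(8,255,255))|cv2.inRange(h,(172,150,60),(180,255,255)); r[:,:225]=0;r[:,262:]=0;r[:70]=0;r[115:]=0
r=big(r);ys,xs=np.nonzero(r);print("band",xs.min(),xs.max(),ys.min(),ys.max())
o=cv2.inRange(h,(8,150,100),(20,255,255));o[:,:200]=0;o[:,290:]=0;o[:110]=0;o[175:]=0;o=big(o)
print("lever",cv2.minAreaRect(np.argwhere(o)[:,::-1].astype(np.float32)))
for row in(78,84,90,96,102):print(row,im[row,150:256].mean(1).astype(int).tolist())
```

```text
L [2.10478258e-02 3.10665234e+02] R [2.69920553e-16 3.27500000e+02] end row 205.5
0.058 L [ 0.65368617 -0.11617912  0.058     ] [ 0.50657582 -0.1582638   0.058     ] R [ 0.65711736 -0.1288332   0.058     ] [ 0.50963972 -0.16957055  0.058     ] thick 0.011714522795014996 ang 0.2786336617826177 0.2695068792902985
band 240 250 77 101
lever ((246.14950561523438, 149.78866577148438), (54.52409744262695, 13.707173347473145), 23.96249008178711)
78 [18, 18, 20, 19, 19, 19, 19, 21, 20, 20, 19, 19, 19, 21, 22, 20, 21, 20, 22, 22, 21, 19, 22, 24, 20, 18, 19, 14, 14, 8, 9, 10, 10, 7, 12, 16, 12, 13, 12, 9, 21, 44, 56, 68, 87, 99, 104, 105, 100, 96, 86, 88, 101, 112, 116, 117, 117, 117, 117, 115, 113, 107, 98, 96, 110, 117, 119, 120, 120, 122, 123, 123, 122, 113, 101, 106, 118, 121, 124, 124, 126, 125, 126, 126, 125, 118, 108, 109, 119, 114, 90, 67, 51, 50, 47, 48, 50, 50, 60, 83, 112, 127, 130, 133, 131, 131]
84 [19, 15, 19, 15, 17, 19, 17, 18, 18, 16, 16, 18, 19, 20, 18, 20, 18, 18, 20, 15, 18, 16, 20, 18, 18, 16, 19, 17, 15, 13, 7, 5, 7, 9, 12, 15, 14, 18, 10, 16, 35, 63, 101, 135, 150, 154, 1
[... 992 characters left out ...]
, 119, 123, 123, 122, 123, 123, 123, 123, 118, 105, 99, 116, 127, 130, 131, 134, 136, 136, 136, 135, 130, 115, 109, 124, 134, 136, 136, 136, 135, 136, 136, 134, 128, 112, 110, 127, 128, 110, 74, 49, 46, 47, 42, 45, 47, 55, 77, 107, 129, 135, 134, 135, 135]
102 [13, 13, 14, 15, 12, 13, 13, 17, 52, 98, 127, 134, 134, 131, 128, 125, 124, 123, 124, 125, 125, 125, 126, 125, 123, 115, 96, 77, 73, 72, 71, 60, 40, 20, 12, 12, 8, 12, 14, 11, 13, 11, 13, 15, 26, 41, 54, 61, 64, 65, 64, 59, 52, 51, 61, 74, 82, 85, 85, 85, 87, 85, 85, 83, 83, 79, 78, 82, 86, 89, 87, 88, 88, 89, 88, 87, 84, 84, 86, 89, 90, 92, 92, 92, 93, 93, 93, 89, 85, 83, 85, 85, 78, 64, 54, 51, 51, 51, 53, 53, 53, 62, 78, 87, 91, 91]
```

Run:
```python
from m import *
im,h=edges(); c=cal("wrist"); cs=cal("scene")
print(tri(c,[[321,206]],cs,[[339,187.4]]))
for r in(40,130,170,200): print(r,im[r,306:336].tolist()[::1] if r==170 else h[r,308:334,1].tolist())
a=plane(c,[[191.7,89],[239.7,89],[301,89]],.06);print(a,np.linalg.norm(a[1:]-a[0],axis=1),plane(c,[[270,158]],.072))
```

```text
(array([ 0.50563781, -0.16345037,  0.0530241 ]), np.float64(0.0037053356372524324))
40 [35, 32, 34, 43, 108, 133, 132, 131, 131, 126, 131, 132, 131, 131, 132, 130, 130, 133, 131, 98, 36, 31, 34, 32, 32, 32]
130 [35, 34, 33, 32, 28, 47, 115, 128, 132, 129, 134, 132, 131, 131, 128, 130, 130, 130, 132, 116, 57, 27, 31, 34, 35, 39]
170 [[151, 166, 174], [151, 167, 174], [150, 166, 172], [149, 165, 172], [148, 163, 170], [148, 164, 171], [143, 157, 164], [119, 134, 131], [88, 108, 78], [85, 114, 55], [94, 126, 61], [98, 131, 63], [99, 132, 65], [99, 132, 64], [100, 133, 65], [98, 132, 64], [98, 131, 64], [98, 131, 64], [97, 129, 63], [95, 126, 62], [88, 117, 56], [82, 108, 62], [94, 113, 94], [127, 143, 143], [150, 165, 172], [154, 171, 179], [154, 170, 178], [154, 171, 177], [156, 172, 179], [154, 171, 178]]
200 [35, 34, 33, 34, 34, 27, 41, 106, 123, 107, 78, 85, 95, 99, 97, 91, 76, 107, 126, 112, 49, 29, 33, 35, 32, 34]
[[ 0.5770298  -0.03277874  0.06      ]
 [ 0.58756084 -0.07162524  0.06      ]
 [ 0.60101116 -0.12124029  0.06      ]] [0.04024864 0.09165452] [[ 0.53981274 -0.11016207  0.072     ]]
```

Call:
drive_effector(increments=[0.0015, -0.002, 0.04, 0, 0, -0.01, 0.045, 0.0015, -0.002, 0.08, 0, 0, -0.01, 0.045, 0.0015, -0.002, 0.12, 0, 0, -0.01, 0.045, 0.0015, -0.002, 0.15, 0, 0, -0.01, 0.045, 0.0015, -0.002, 0.172, 0, 0, -0.01, 0.045, 0.0015, -0.002, 0.172, 0, 0, -0.01, 0.045, 0.0015, -0.002, 0.172, 0, 0, -0.01, 0.045], grip_n=25)

```text
clock: 2.3
tool_pos: [0.5221, -0.1596, 0.0522]
orientation: [3.112, 0.428, 0.001]
force: [-0.5, -0.3, 0.4]
opening: 0.0448
gripper_force: 0.0
```

Run:
```python
from h import *
print(cal("wrist")["origin"]);cv2.imwrite("pics/c.png",manip.grab_frame("wrist"))
```

```text
[ 0.59220037 -0.1390851   0.17355499]
```

View pics/c.png

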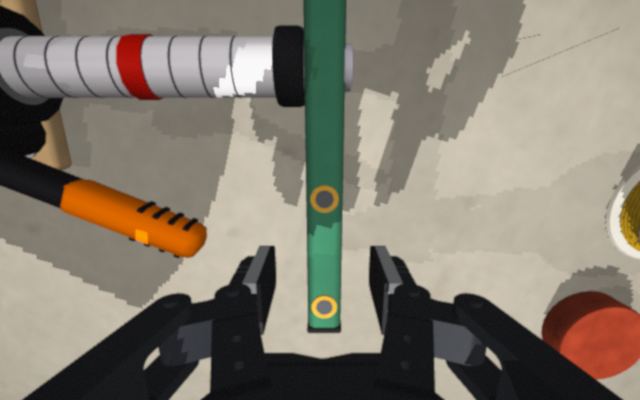

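Call:
drive_effector(increments=[0, 0, 0, 0, 0, 0, 0.01, 0, 0, 0, 0, 0, 0, 0.01, 0, 0, 0, 0, 0, 0, 0.01, 0, 0, 0, 0, 0, 0, 0.01, 0, -0.008, 0, 0, 0, 0, 0.01, 0, -0.016, 0, 0, 0, 0, 0.01, 0, -0.024, 0, 0, 0, 0, 0.01, 0, -0.030, 0, 0, 0, 0, 0.01, 0, -0.034, 0, 0, 0, 0, 0.01, 0, -0.034, 0, 0, 0, 0, 0.01, 0, -0.034, 0, 0, 0, 0, 0.01], grip_n=30)

```text
clock: 3.45
tool_pos: [0.5139, -0.1269, 0.0527]
orientation: [3.11, 0.429, 0.003]
force: [-0.6, -5.4, 5.5]
opening: 0.0133
gripper_force: 32.7
```

Run:
```python
from h import *
print(cal("wrist")["origin"]);cv2.imwrite("pics/d.png",manip.grab_frame("wrist"))
```

```text
[ 0.58378301 -0.10610659  0.17413873]
```

View pics/d.png

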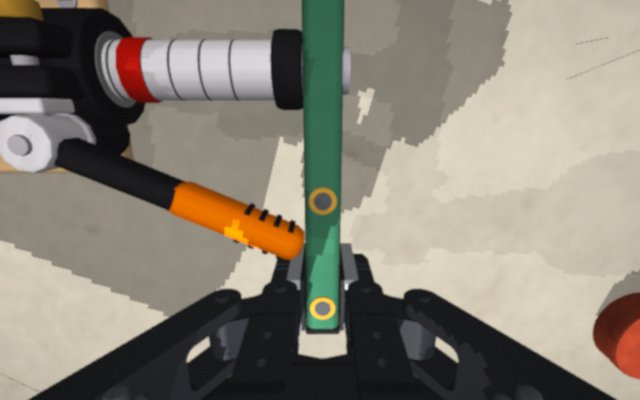

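```bash
python3 -c "
import cv2
a=cv2.imread('pics/d.png')[15:135,60:180];cv2.imwrite('pics/d2.png',cv2.resize(a,(600,600),interpolation=cv2.INTER_CUBIC))"
```

```text
(no output)
```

View pics/d2.png

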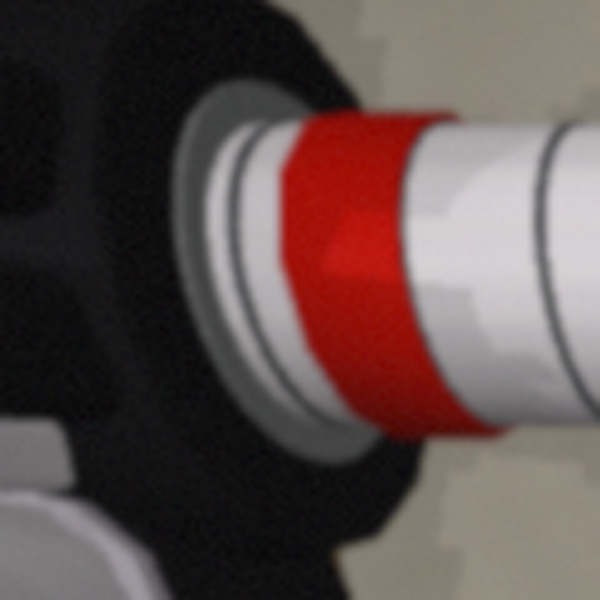

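Run:
```python
from h import *
c=cal("wrist")
d=np.array([.271,-.963,0]);M=np.array([.577,-.0328,0])
for r in(50,57,64):
  for z in(.06,.0605,.061):
    a=plane(c,[[101.4,r],[116.6,r],[141,r]],z);print(r,z,((a-M)@d).round(4),((a-M)@[.963,.271,0]).round(4))
```

```text
50 0.06 [0.001  0.006  0.0139] [0.0047 0.0047 0.0048]
50 0.0605 [0.0014 0.0063 0.0142] [0.0047 0.0047 0.0047]
50 0.061 [0.0017 0.0066 0.0144] [0.0046 0.0046 0.0046]
57 0.06 [0.0006 0.0056 0.0136] [0.0026 0.0026 0.0027]
57 0.0605 [0.001  0.0059 0.0138] [0.0026 0.0026 0.0026]
57 0.061 [0.0013 0.0062 0.0141] [0.0025 0.0025 0.0025]
64 0.06 [0.0002 0.0052 0.0132] [0.0005 0.0005 0.0005]
64 0.0605 [0.0006 0.0055 0.0135] [0.0005 0.0005 0.0005]
64 0.061 [0.0009 0.0058 0.0138] [0.0004 0.0004 0.0004]
```

Run:
```python
from h import *
c=cal("wrist");M=np.array([.577,-.0328,0]);d=np.array([.271,-.963,0]);y=np.array([.963,.271,0])
a=plane(c,[[290,260],[303,243]],.072)-M;print(a@d,a@y)
t=np.array(manip.observe()["tool_pos"]);print((t-M)@d,(t-M)@y)
for z in(.03,.05,.072):print(z,pix(c,[t*[1,1,0]+.011*y+[0,0,z]-d*.007-s*d*.014 for s in(0,1)]).round())
```

```text
[0.06160283 0.06625442] [-0.0643782 -0.0579353]
0.07353201900931094 -0.08623524558200857
0.03 [[309. 241.]
 [280. 241.]]
0.05 [[307. 260.]
 [274. 260.]]
0.072 [[305. 287.]
 [266. 287.]]
```

Create gap.py:
```python
import sys
from h import *
n=sys.argv[1]
c=cal("wrist");im=manip.grab_frame("wrist");cv2.imwrite(f"pics/{n}.png",im)
M=np.array([.577,-.0328,0]);d=np.array([.271,-.963,0]);y=np.array([.963,.271,0])
s=manip.observe();t=np.array(s["tool_pos"]);print("tcp pod",(t-M)@d,(t-M)@y,"F",np.round(s["force"],1),"open",s["opening"],s["gripper_force"])
# top generatrix, sampled in x
xs=np.arange(-.01,.03,.0005);uv=pix(c,[M+x*d+[0,0,.06] for x in xs]).astype(np.float32)
print(np.round(uv[[0,20,-1]]))
u0,u1=uv[:,0].min(),uv[:,0].max();v=uv[20]
x0,x1=int(v[0]-40),int(v[0]+80);y0=max(0,int(v[1]-55));k=im[y0:y0+120,max(0,x0):x1]
cv2.imwrite(f"pics/{n}2.png",cv2.resize(k,None,fx=5,fy=5,interpolation=cv2.INTER_CUBIC));print("crop origin",max(0,x0),y0)
```

```text
(no output)
```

Call:
drive_effector(increments=[0, -0.003, 0, 0, 0, 0, 0.01, 0, -0.005, 0, 0, 0, 0, 0.01, 0, -0.005, 0, 0, 0, 0, 0.01, 0, -0.005, 0, 0, 0, 0, 0.01])

```text
clock: 3.9
tool_pos: [0.5126, -0.1222, 0.0527]
orientation: [3.11, 0.429, 0.003]
force: [0.1, -4.9, 6.7]
opening: 0.0134
gripper_force: 32.7
```

```bash
python3 gap.py e
```

```text
tcp pod 0.06864635677331908 -0.08626420830697319 F [ 1.1 -5.3  6.2] open 0.013337326079843177 32.730472683906555
[[ 85.  66.]
 [116.  66.]
 [206.  66.]]
crop origin 75 10
```

View pics/e2.png

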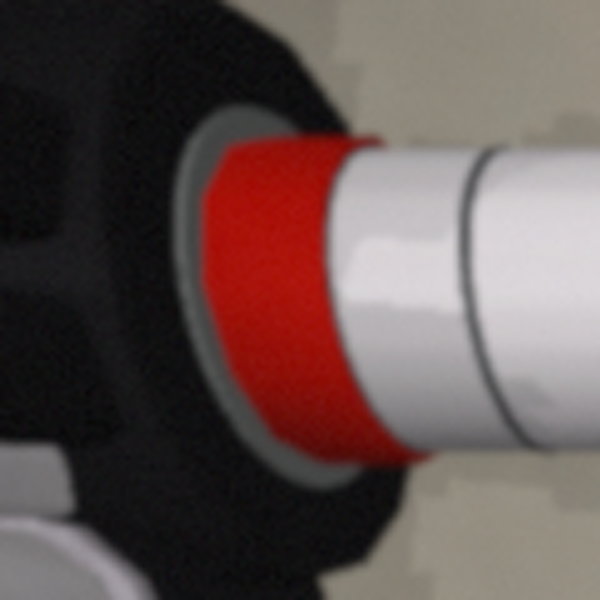

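Create gap.py:
```python
import sys
from h import *
n=sys.argv[1]
def measure(im,c):
    M=np.array([.577,-.0328,0]);d=np.array([.271,-.963,0]);y=np.array([.963,.271,0])
    xs=np.arange(-.012,.03,.0001);out=[]
    for yy in(-.002,0,.002):
        uv=pix(c,[M+x*d+yy*y+[0,0,.06] for x in xs]).astype(np.float32)
        p=cv2.remap(im,uv[:,0][None],uv[:,1][None],cv2.INTER_CUBIC)[0].astype(float)
        red=p[:,2]-p[:,1]>60; i=np.nonzero(red)[0]; g=p[:,1]
        k=i[0]-np.nonzero(g[:i[0]][::-1]<38)[0][0] if (g[:i[0]]<38).any() else 0
        out.append((xs[k],xs[i[0]],xs[i[-1]]))
    return np.mean(out,0)*1000
if __name__=="__main__":
    if n.endswith(".png"): print("no pose")
    c=cal("wrist");im=manip.grab_frame("wrist");cv2.imwrite(f"pics/{n}.png",im)
    M=np.array([.577,-.0328,0]);d=np.array([.271,-.963,0]);y=np.array([.963,.271,0])
    s=manip.observe();t=np.array(s["tool_pos"]);print("tcp pod",(t-M)@d,(t-M)@y,"F",np.round(s["force"],1),"open",s["opening"],s["gripper_force"])
    r=measure(im,c);print("ring,bandL,bandR mm",r.round(2),"R-ring",r[2]-r[0],"width",r[2]-r[1])
    h=cv2.cvtColor(im,cv2.COLOR_BGR2HSV);o=cv2.inRange(h,(8,150,100),(20,255,255));o[:100]=0
    N,l,S,C=cv2.connectedComponentsWithStats(o);i=1+np.argmax(S[1:,4]);q=np.argwhere(l==i)[:,::-1].astype(np.float32)
    a=plane(c,q,.079)-M;P=np.c_[a@d,a@y];v=cv2.fitLine(P.astype(np.float32),cv2.DIST_L2,0,.001,.001).ravel()
    print("lever angle",-np.arctan2(v[1]*np.sign(v[0]),abs(v[0])),"mid",P.mean(0),"n",len(q))
```

```bash
python3 gap.py f
```

```text
tcp pod 0.06863301819905221 -0.08626386383989203 F [-0.1 -5.6  6.3] open 0.013477152563188651 32.73143112659454
ring,bandL,bandR mm [-1.93 -0.07  7.93] R-ring 9.866666666666607 width 7.999999999999952
lever angle 0.4324915 mid [ 0.0455302  -0.04724537] n 4580
```

Call:
drive_effector(increments=[0, 0, 0, 0, 0, 0, 0.0145, 0, 0, 0, 0, 0, 0, 0.0145], grip_n=20)

```text
clock: 4.2
tool_pos: [0.5126, -0.1221, 0.0525]
orientation: [3.11, 0.429, 0.003]
force: [1.4, -5.2, 3.4]
opening: 0.0147
gripper_force: 2.6
```

```bash
python3 gap.py g
```

```text
tcp pod 0.06857018093016197 -0.086221358504998 F [ 0.5 -5.   4.2] open 0.014464441707116617 2.664807066321373
ring,bandL,bandR mm [-1.93  0.1   8.13] R-ring 10.066666666666606 width 8.033333333333285
lever angle 0.43135628 mid [ 0.04557833 -0.04726728] n 4612
```

Call:
drive_effector(increments=[0.004, 0, 0, 0, 0, 0, 0.0145, 0.008, 0, 0, 0, 0, 0, 0.0145, 0.008, 0, 0, 0, 0, 0, 0.0145])

```text
clock: 4.55
tool_pos: [0.5196, -0.1201, 0.0515]
orientation: [3.11, 0.429, -0.001]
force: [0.6, -7.9, 0.1]
opening: 0.0146
gripper_force: 3.4
```

```bash
python3 gap.py i
```

```text
tcp pod 0.0685196005466465 -0.07892750979048058 F [ 0.6 -6.1 -1.9] open 0.014508504852486684 3.397620990872383
ring,bandL,bandR mm [-1.97  0.07  8.1 ] R-ring 10.066666666666606 width 8.033333333333285
lever angle 0.43624288 mid [ 0.04566429 -0.04684025] n 4485
```

Call:
drive_effector(increments=[0.004, -0.0003, 0, 0, 0, 0, 0.0145, 0.008, -0.0003, 0, 0, 0, 0, 0.0145, 0.012, -0.0003, 0, 0, 0, 0, 0.0145, 0.015, -0.0003, 0, 0, 0, 0, 0.0145, 0.015, -0.0003, 0, 0, 0, 0, 0.0145])

```text
clock: 5.1
tool_pos: [0.5335, -0.1158, 0.0512]
orientation: [3.11, 0.429, -0.002]
force: [-2.0, -7.9, -2.4]
opening: 0.0148
gripper_force: 3.7
```

```bash
python3 gap.py j
```

```text
tcp pod 0.06813919744214174 -0.0644275546331436 F [-0.9 -7.7 -0.6] open 0.014498355269994085 3.642013370990753
ring,bandL,bandR mm [-1.97 -0.1   7.77] R-ring 9.733333333333274 width 7.866666666666619
lever angle 0.28717574 mid [ 0.04860445 -0.03899001] n 4548
```

Call:
drive_effector(increments=[0.004, 0.0001, 0, 0, 0, 0, 0.0145, 0.008, 0.0001, 0, 0, 0, 0, 0.0145, 0.008, 0.0001, 0, 0, 0, 0, 0.0145])

```text
clock: 5.45
tool_pos: [0.5413, -0.1135, 0.0512]
orientation: [3.111, 0.429, -0.002]
force: [-1.9, -7.0, -2.1]
opening: 0.0148
gripper_force: 3.2
```

```bash
python3 gap.py k
```

```text
tcp pod 0.06804621597559264 -0.05630098188358599 F [-0.6 -6.1 -1.1] open 0.014745978351499024 3.212869316339493
ring,bandL,bandR mm [-1.97 -0.17  7.7 ] R-ring 9.666666666666607 width 7.866666666666619
lever angle 0.20015363 mid [ 0.04981759 -0.03234066] n 4508
```

Call:
drive_effector(increments=[0.004, 0, 0, 0, 0, 0, 0.0145, 0.006, 0, 0, 0, 0, 0, 0.0145, 0.006, 0, 0, 0, 0, 0, 0.0145])

```text
clock: 5.8
tool_pos: [0.5468, -0.1116, 0.0511]
orientation: [3.111, 0.429, -0.002]
force: [-1.7, -4.9, -0.8]
opening: 0.0146
gripper_force: 2.1
```

```bash
python3 gap.py l
```

```text
tcp pod 0.0677365401084007 -0.050420271101213415 F [-1.7 -4.6 -1.4] open 0.01442979821033238 2.1160031855106354
ring,bandL,bandR mm [-2.  -0.1  7.3] R-ring 9.299999999999944 width 7.399999999999955
lever angle 0.114071384 mid [ 0.05062009 -0.02712849] n 4543
```

Call:
drive_effector(increments=[0, 0.0007, 0, 0, 0, 0, 0.0145, 0, 0.0007, 0, 0, 0, 0, 0.0145])

```text
clock: 6.05
tool_pos: [0.5471, -0.1117, 0.0511]
orientation: [-3.112, -0.43, 0.001]
force: [-2.3, -1.5, -0.0]
opening: 0.0146
gripper_force: 0.3
```

```bash
python3 gap.py m
```

```text
tcp pod 0.06793459004381551 -0.05009364220089307 F [-2.8 -1.5 -0.9] open 0.014606007833760756 0.23028981406241655
ring,bandL,bandR mm [-1.97 -0.13  7.47] R-ring 9.433333333333277 width 7.599999999999954
lever angle 0.11205267 mid [ 0.05064171 -0.02695199] n 4529
```

Call:
drive_effector(increments=[0.002, 0.0003, 0, 0, 0, 0, 0.0145, 0.003, 0.0003, 0, 0, 0, 0, 0.0145, 0.003, 0.0003, 0, 0, 0, 0, 0.0145])

```text
clock: 6.4
tool_pos: [0.5506, -0.1111, 0.0513]
orientation: [-3.112, -0.431, -0.0]
force: [-2.0, -0.5, -0.4]
opening: 0.0147
gripper_force: 0.0
```

```bash
python3 gap.py n
```

```text
tcp pod 0.06822713490317465 -0.04662504963476145 F [-2.6 -0.1 -0.8] open 0.014197253099977507 0.0
ring,bandL,bandR mm [-1.93 -0.1   7.5 ] R-ring 9.433333333333277 width 7.599999999999954
lever angle 0.059096817 mid [ 0.05093785 -0.02362003] n 4506
```

Call:
drive_effector(increments=[0, 0.0008, 0, 0, 0, 0, 0.0145, 0, 0.0008, 0, 0, 0, 0, 0.0145])

```text
clock: 6.65
tool_pos: [0.5508, -0.1118, 0.0513]
orientation: [-3.111, -0.431, -0.001]
force: [-0.3, 1.5, -0.4]
opening: 0.0144
gripper_force: 0.5
```

```bash
python3 gap.py o
```

```text
tcp pod 0.06891998970399209 -0.046674759742695 F [-1.3  2.2 -0.2] open 0.014355693849935057 0.5574158951640129
ring,bandL,bandR mm [-2.   -0.07  8.  ] R-ring 9.99999999999994 width 8.066666666666617
lever angle 0.058006782 mid [ 0.05093045 -0.0236237 ] n 4499
```

Call:
drive_effector(increments=[0.002, 0, 0, 0, 0, 0, 0.0145, 0.004, 0, 0, 0, 0, 0, 0.0145, 0.005, 0, 0, 0, 0, 0, 0.0145, 0.005, 0, 0, 0, 0, 0, 0.0145])

```text
clock: 7.1
tool_pos: [0.554, -0.1109, 0.0511]
orientation: [3.112, 0.43, -0.005]
force: [-12.5, -1.4, 4.3]
opening: 0.0146
gripper_force: 1.2
```

```bash
python3 gap.py p
```

```text
tcp pod 0.06898980277232389 -0.04329887540179228 F [-12.8  -1.9   4.5] open 0.014912684898786057 1.2188756838440895
ring,bandL,bandR mm [-1.97 -0.03  8.03] R-ring 9.99999999999994 width 8.066666666666618
lever angle 0.002764185 mid [ 0.05087849 -0.02044005] n 4522
```

Call:
drive_effector(increments=[0.001, 0, 0, 0, 0, 0, 0.0145, 0.001, 0, 0, 0, 0, 0, 0.0145, 0.001, 0, 0, 0, 0, 0, 0.005, 0.001, 0, 0, 0, 0, 0, 0.005, 0.001, 0, 0, 0, 0, 0, 0.005, 0.001, 0, 0, 0, 0, 0, 0.005], grip_n=45)

```text
clock: 7.75
tool_pos: [0.5542, -0.1112, 0.0511]
orientation: [3.111, 0.429, -0.008]
force: [-16.4, -5.3, 6.8]
opening: 0.0133
gripper_force: 45.4
```

```bash
python3 gap.py q; python3 -c "
import cv2
a=cv2.imread('pics/q.png');b=cv2.resize(a[5:125,40:200],None,fx=4,fy=4,interpolation=cv2.INTER_CUBIC)
import numpy as np
cv2.imwrite('pics/q3.png',np.vstack([a[:,:][:, :640][:120*3],b[:240]]))"
```

```text
tcp pod 0.0693132870661949 -0.043188276402286924 F [-16.   -4.8   6.8] open 0.013376124980752588 45.37266969680786
ring,bandL,bandR mm [-2.    0.63  8.6 ] R-ring 10.599999999999936 width 7.966666666666619
lever angle -0.00089564594 mid [ 0.05095439 -0.02034781] n 4507
```

View pics/q3.png

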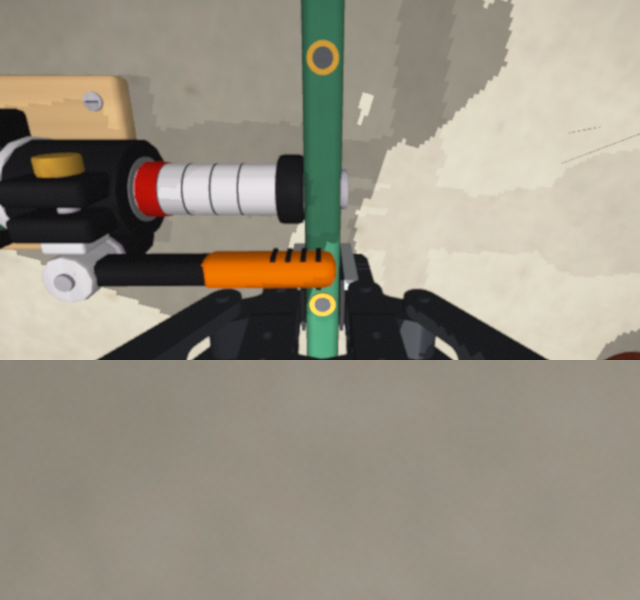

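Call:
drive_effector(increments=[0, -0.0008, 0, 0, 0, 0, 0.005, 0, -0.0008, 0, 0, 0, 0, 0.005, 0, -0.0008, 0, 0, 0, 0, 0.005])

```text
clock: 8.1
tool_pos: [0.5542, -0.1111, 0.0511]
orientation: [3.11, 0.428, -0.007]
force: [-15.2, -9.1, 4.8]
opening: 0.0128
gripper_force: 46.6
```

```bash
python3 gap.py r
```

```text
tcp pod 0.06926900771335671 -0.043152691370748106 F [-15.1  -9.3   6.9] open 0.013301641768523605 46.58444344997406
ring,bandL,bandR mm [-1.97  0.5   8.6 ] R-ring 10.566666666666602 width 8.099999999999952
lever angle 0.00016612293 mid [ 0.05096589 -0.02035728] n 4514
```

Call:
drive_effector(increments=[0, -0.001, 0, 0, 0, 0, 0.005, 0, -0.002, 0, 0, 0, 0, 0.005, 0, -0.002, 0, 0, 0, 0, 0.005])

```text
clock: 8.45
tool_pos: [0.554, -0.1103, 0.0511]
orientation: [3.108, 0.427, -0.007]
force: [-14.7, -15.0, 4.1]
opening: 0.0132
gripper_force: 46.9
```

```bash
python3 gap.py s
```

```text
tcp pod 0.06837140336466181 -0.04318411556893838 F [-13.3 -15.8   3.3] open 0.013086094488029115 46.74393832683563
ring,bandL,bandR mm [-1.9  -0.07  7.77] R-ring 9.666666666666607 width 7.833333333333286
lever angle -0.00012349307 mid [ 0.05094248 -0.02034863] n 4510
```

Call:
drive_effector(increments=[0, -0.001, 0, 0, 0, 0, 0.005, 0, -0.002, 0, 0, 0, 0, 0.005, 0, -0.002, 0, 0, 0, 0, 0.005])

```text
clock: 8.8
tool_pos: [0.5536, -0.1091, 0.0512]
orientation: [3.106, 0.425, -0.006]
force: [-12.2, -18.5, 1.9]
opening: 0.0134
gripper_force: 47.4
```

```bash
python3 gap.py t
```

```text
tcp pod 0.06704901118248371 -0.043171953601345556 F [-11.4 -18.5   2.4] open 0.01258436511082388 47.44508743286133
ring,bandL,bandR mm [-1.93 -0.1   6.5 ] R-ring 8.433333333333282 width 6.599999999999961
lever angle 0.0011354204 mid [ 0.05087525 -0.02035995] n 4510
```

Call:
drive_effector(increments=[0, 0.002, 0, 0, 0, 0, 0.005, 0, 0.0035, 0, 0, 0, 0, 0.005, 0, 0.0035, 0, 0, 0, 0, 0.005])

```text
clock: 9.15
tool_pos: [0.5539, -0.1101, 0.0511]
orientation: [3.111, 0.429, -0.007]
force: [-16.7, -6.1, 6.2]
opening: 0.0132
gripper_force: 48.3
```

```bash
python3 gap.py u
```

```text
tcp pod 0.0682516696294189 -0.043164114877234636 F [-16.5  -7.    6.7] open 0.012994831122393887 48.27700674533844
ring,bandL,bandR mm [-1.97 -0.07  7.57] R-ring 9.533333333333276 width 7.633333333333288
lever angle -0.0012109022 mid [ 0.0509967  -0.02032556] n 4517
```

Call:
drive_effector(increments=[0, 0.001, 0, 0, 0, 0, 0.005, 0, 0.001, 0, 0, 0, 0, 0.005])

```text
clock: 9.4
tool_pos: [0.554, -0.1103, 0.0511]
orientation: [-3.112, -0.43, 0.008]
force: [-17.2, -0.9, 8.0]
opening: 0.0136
gripper_force: 47.8
```

```bash
python3 gap.py v
```

```text
tcp pod 0.06835810594650084 -0.04314805840412499 F [-17.7  -1.7   7.6] open 0.01331548593356364 47.776063084602356
ring,bandL,bandR mm [-1.97 -0.07  7.67] R-ring 9.633333333333274 width 7.733333333333286
lever angle 0.0015344876 mid [ 0.05086852 -0.02031171] n 4520
```

Call:
drive_effector(increments=[0, 0.0004, 0, 0, 0, 0, 0.005, 0, 0.0004, 0, 0, 0, 0, 0.005, 0, 0.0004, 0, 0, 0, 0, 0.005, 0, 0.0004, 0, 0, 0, 0, 0.005, 0, 0.0004, 0, 0, 0, 0, 0.005, 0, 0.0004, 0, 0, 0, 0, 0.005])

```text
clock: 10.05
tool_pos: [0.554, -0.1103, 0.0511]
orientation: [-3.111, -0.43, 0.008]
force: [-18.2, 1.0, 8.6]
opening: 0.0129
gripper_force: 47.7
```

```bash
python3 gap.py w; python3 -c "
import cv2
a=cv2.imread('pics/w.png')[130:250,80:220];cv2.imwrite('pics/w2.png',cv2.resize(a,None,fx=5,fy=5,interpolation=cv2.INTER_CUBIC))"
```

```text
tcp pod 0.06837860247239347 -0.04316094358055797 F [-18.5   0.5   8. ] open 0.013319983116599972 47.70182490348816
ring,bandL,bandR mm [-1.97 -0.1   7.67] R-ring 9.633333333333274 width 7.7666666666666195
lever angle 0.0010708694 mid [ 0.05086701 -0.02030777] n 4527
```

View pics/w2.png

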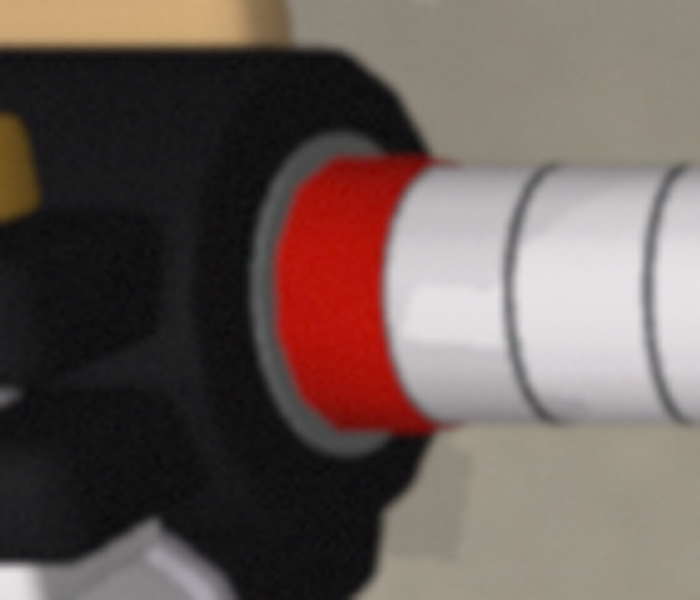

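The band's collar-side edge meets the mouth ring (crop x about 277, no bare leg between). The lever reads 0.001 rad and the bar is gripped at 48 N with no drift.

```bash
python3 -c "
from workcell import manip
print(manip.hand_in())"
```

```text
the job is handed in; nothing more can be done
None
```

The job is handed in: the red band's edge is within about 0.3 mm of the collar mouth, the lever is shut (about 0.001 rad) and the bar is held at 48 N; gripping firmly after locking shifted the leg 0.6 mm out, and my correction overshot to about 1.4 mm too far in before I brought it back to the mark.

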